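Post the wind marker and start the next hand

ROBOT

A 7-joint arm with a two-finger parallel gripper is mounted at the origin on the work surface. World frame = base frame: x ahead of the robot, y to its left, z up, the work surface at z = 0. Lengths are in m, angles in rad, forces in N, time in s.
With the tool pointing down it reaches from about 0.425 to 0.925 m from the base axis. Payload 6.8 kg.
Tool frame: the origin (TCP) lies on the centre line of the jaws, within the pads' length; the fingertips stand 19 mm ahead of it and the grasp point (between the pads) is the TCP; y points along the fingers, x is the direction in which the jaws open and shut, and the axes are right-handed (so a half turn about y gives the same grasp; the last joint's range is limited). The gripper opens to 85 mm and grips with 20 to 120 N. Pads are 22 mm wide; open, the fingers measure 114 mm over their backs; the gripper's body (76 mm by 85 mm) begins 54 mm behind the grasp point. The pads swing forward as they close: fully open they stand 13 mm farther back than shut.
Start: joints at [1.064, 0.477, 0.022, 1.555, -0.011, 1.109, -0.083], TCP at [0.262, -0.622, 0.25] pointing down, gripper open.
Joint ranges: [-2.96, 2.96], [-0.34, 2.1], [-1.41, 1.46], [0.24, 2.44], [-1.37, 4.51], [0.17, 1.92], [-2.96, 2.96]. Speed limits (rad/s): [2.39, 2.39, 3.14, 3.14, 3.14, 3.14, 3.14].

INTERFACE

Orientations are given as a rotation vector (axis times angle).
In Python, from rig import * gives the robot as it stands.
- The arm moves only by the shell command python3 -m pendant 'ROWS' [FORCE]. ROWS is JSON, a list of rows, each a list of 5 numbers: the finger opening in mm, from 0 to 85.4, then the shift along the tool's x, y, z in mm, then the turn about the tool's y in rad. In form: [[fingers, x, y, z, spin], ...]. A call has 1 to 5 rows; each row shifts and turns the commanded pose from where the row before left it, along the tool's axes as they then stand; what a row does not reach is not made up. A row lasts 1/8 s, in which the tool goes at most 62.5 mm and 10.7 degrees, less where a joint would pass 70% of its speed; a pose out of reach is approached as far as the arm can. A call with a gripper value outside its range is refused whole. The fingers move at their own pace and stop on an object; FORCE is the grip in N (left out, the last holds). Time passes only in rows, so rows that do not move let the fingers close. It gives the time, the measured TCP pose, the force and the opening at its end, in the units of the state.
- sense(): the state, without advancing time (a new reading comes with each control period).
- camera(name): name is "scene" or "side" or "wrist"; returns a dict with "pixels" (480x640x3 uint8, red, green, blue), "camera_matrix" (3x3 intrinsics, pixels), "pose" (4x4, takes a point from camera to world coordinates). Camera axes: x right, y up, looking along -z (the intrinsics and any distortion apply to the point x, -y, -z); pixel columns grow to the right and rows downward; lengths in m; the calibration is good to about 2 mm. A picture is of the moment at which its call begins. There is no depth.
- sign_off(): hands the job in, once; it reports no verdict.
Trained networks look in a picture, given as the dict that the camera call returned (one of the last four; its "shot" number tells which), for a name from the list of things; names that differ only in an ending like _2 or _b are one class to them, and where a whole thing is asked for, a point or a joint stands for the part that bears it (a point fixed in the world has none). Each returns a list of dicts, best first, with "conf" (0 to 1); they miss things now and then, are a little off and sometimes report something else, mostly with a low value. They report only what shows in the picture. A call takes as long as a camera call. They do not tell look-alikes from the thing itself.
- spot_in(name, picture): "location" ([row, column] in pixels, amid what is visible of it).
The state is a dict: "t": time; "joint_positions": joint angles; "qvel": joint speeds; "joint_torque": joint torques, N m; "ee_pos": TCP position; "tool_rot": TCP orientation; "force": force on the tool from outside, world axes, zero at the start; "torque": the same for the moment, N m; "gripper_width": finger opening in m.
Only numpy, scipy, OpenCV 4.12 (cv2) and the standard library are available. Lean on these libraries where they do the work, as an engineer would, in place of code of your own. Each camera call takes 0.05 s, during which the arm holds its last target. There are 200 camera calls.

TASK

Unhook the blue wind marker from the peg on the sloping stand, lay it flat in the round rimmed dock of the table's hub with its loop through the gap in the rim, and let go of it without dropping it. Then push the chrome start knob fully down, keep it down for a moment, and let it come back up slowly under the tool instead of snapping back. Leave the dice, the tumbler and the reading glasses where they are.

Things in the scene. Friction and masses are not known exactly. Their poses are not given: they have to be found in the camera images.
- marker_grip (a point): Blue wind marker, 110 g: disc 90 mm across, 8 mm thick, with a raised grip bar on its face (60 mm along marker x, 16 mm wide along y, top 46 mm above the disc's underside) and a hanging loop on its edge. This point: in the bar, on the disc's axis, 32 mm above the underside. x: from disc to loop; z: out of the face. At the start x points up the slope, z is the board's normal, 35 deg from vertical.
- marker_loop (a point): Middle of the marker's loop opening, 64 mm from the disc's axis along the marker's x, 4 mm above the underside. The loop is 8 mm round bar; opening 36 mm wide (y), from 45 to 80 mm from the disc's axis; outside 52 mm wide, ending 88 mm from the axis. Axes as the marker's. At the start the loop hangs on the peg and the disc's underside lies on the sloping board.
- peg_tip (a point): Outer end of the steel peg the marker hangs on. The peg, 12 mm thick, stands 41 mm out of the sloping board, square to it, with an 18 mm ball head at its end: slide the loop some 3 to 15 mm up the slope to clear the ball, then draw it off along the peg. The peg is 70 mm up the slope from the point of the board above the stand's origin. Axes as stand.
- stand: Wooden easel stand, fixed, foot 150 x 130 mm, 170 mm high. Origin on the table, 10 mm to the front (-x) of the foot's middle. Its board, 160 mm long and 130 mm wide, rises at 35 degrees towards the stand's +x (roughly the robot's left); its face looks up and towards the stand's -x (roughly the robot's right) and is 115 mm above the origin.
- dock (a point): Centre of the dock's floor on the hub, 12 mm above the table. A round pocket, 100 mm inner diameter, rim 6 mm high and 4 mm thick, with a gap about 63 mm wide on the dock's +y side for the marker's loop. When home, marker_grip is 32 mm straight above this point and the marker's x points along the dock's y. Axes as hub.
- hub: Flat black centre hub, fixed to the table, 150 (x) x 260 (y) x 12 mm. Origin: centre of its underside, on the table. The dock's centre is at y = +45 mm, the chrome knob's axis at y = -75 mm, both at x = 0 in its frame.
- knob_top (a point): Centre of the flat top of the chrome start knob (64 mm across, flat top 56 mm across), 50 mm above the table when up. It moves down with the knob.
- knob (a joint): How far the chrome knob is pushed down, m: 0 up, 0.018 fully down against its stop. A spring pushes it back up: 3 N at the top, 12 N fully down. Let go, it snaps up.
- die0: Red translucent die, 22 mm cube, loose on the table; origin at the centre of its underside. Leave alone.
- die1: A second such die. Leave alone.
- tumbler: Frosted tumbler, 72 mm across at the rim and 110 mm high, loose on the table; origin at the centre of its underside. Leave alone.
- glasses: Tortoiseshell reading glasses standing open on the table, 142 mm wide (y), 137 mm deep (x, temples towards +x), 40 mm high; origin under the bridge. Leave alone.
There are look-alikes about, which are no part of the job. Of the things that look like the part that bears marker_grip, the largest one is meant.

How it is judged:
On the way, in this order (a step that is already met when the one before it is completed fails the run):
1. the marker is off the peg, held by the fingers and clear of the stand (distance between marker_loop and peg_tip above 0.05 m and contact force between the fingers and marker above 0.3 N and contact force between marker and stand below 0.05 N), for 0.2 s.
2. the marker lies flat in the dock, loop in the gap, released (horizontal distance between marker_grip and dock below 0.01 m and z of marker_grip in the frame of dock between 0.029 and 0.0345 m and angle between marker_grip's own z axis and vertical below 0.06 rad and y of marker_loop in the frame of dock above 0.045 m and contact force between the fingers and marker below 0.05 N), for 0.2 s.
3. the knob is held fully down, the marker still in the dock (all of step 2 and value of joint knob above 0.0145 m), for 0.2 s.
4. the knob is back up (value of joint knob below 0.002 m), for 0.2 s.
At the end, for the whole second after the job is handed in: The marker lies released and at rest in the dock: within 10 mm of its centre, flat within 3.4 degrees, down on the dock's floor within 3 mm, loop in the gap; the knob is up again (within 2 mm); dice, tumbler and glasses are within 20 mm of where they stood (all of step 2 and linear speed of marker below 0.02 m/s and value of joint knob below 0.002 m and distance of each of die0, die1, tumbler, glasses from where it was at the start of the episode below 0.02 m); the robot touches nothing.
It fails at once if the knob snaps back (rises faster than 0.1 m/s) (velocity of joint knob below -0.1 m/s).
It fails at once if the marker is dropped (falls faster than 0.6 m/s, out of the fingers) (linear speed of marker above 0.6 m/s and contact force between the fingers and marker below 0.02 N).
It fails at once if a die, the tumbler or the glasses are pushed more than 20 mm (distance of any of die0, die1, tumbler, glasses from where it was at the start of the episode above 0.02 m).
It fails at once if the tumbler is tipped (angle between tumbler's own z axis and vertical above 0.3 rad).
It also fails if it takes over 69 s, if anything falls off the work surface, if the arm or the gripper's body presses on something with over 40 N, if the wrist force passes 120 N, or if a joint passes its speed limit or range.

## Working session

There is one attempt and no reset: what is moved stays moved. The work goes in short steps, Python scripts to look and compute and a shell command to move; the robot and the scene stay as the last step left them, time stands still between calls to the robot, and variables do not carry over. Pictures are saved under pics/ and viewed, about 8 in all and at most 12, crops included, and the job is handed in when it is done.

```bash
ls; mkdir -p pics; python3 - <<'E'
from rig import *
import cv2,numpy as np
s=sense();print({k:np.round(v,3).tolist() for k,v in s.items()})
for n in ["scene","side"]:
    c=camera(n);cv2.imwrite(f"pics/{n}0.png",c["pixels"][:,:,::-1])
    print(n,c.keys(),np.round(c["camera_matrix"],1).tolist(),np.round(c["pose"],3).tolist())
    for k in ["marker_grip","marker_loop","peg_tip","stand","dock","hub","knob_top","die0","tumbler","glasses"]:
        print(k,[(np.round(d["location"]).tolist(),round(d["conf"],2)) for d in spot_in(k,c)][:4])
E
```

```text
pics
{'t': 0.0, 'joint_positions': [1.064, 0.478, 0.022, 1.556, -0.012, 1.109, -0.083], 'qvel': [-0.001, 0.001, -0.001, -0.001, -0.0, 0.004, -0.001], 'joint_torque': [-0.001, -59.646, 1.607, -28.121, 0.012, 0.009, 0.0], 'ee_pos': [0.262, -0.622, 0.249], 'tool_rot': [-1.371, 0.912, -0.909], 'force': [0.025, 0.103, -0.12], 'torque': [-0.016, 0.019, -0.057], 'gripper_width': 0.085}
scene dict_keys(['pixels', 'camera_matrix', 'pose', 'shot']) [[509.0, 0.0, 323.8], [0.0, 509.0, 236.8], [0.0, 0.0, 1.0]] [[0.254, -0.849, 0.463, 1.012], [0.967, 0.217, -0.134, -0.159], [0.013, 0.482, 0.876, 0.91], [0.0, 0.0, 0.0, 1.0]]
marker_grip [([256.0, 221.0], 0.81), ([203.0, 217.0], 0.79), ([298.0, 154.0], 0.69), ([212.0, 399.0], 0.68)]
marker_loop [([257.0, 220.0], 0.7), ([207.0, 214.0], 0.61)]
peg_tip [([271.0, 238.0], 0.81)]
stand [([271.0, 241.0], 0.62)]
dock [([222.0, 426.0], 0.98)]
hub [([221.0, 431.0], 0.86), ([274.0, 242.0], 0.34), ([317.0, 465.0], 0.3)]
knob_top [([209.0, 397.0], 0.6)]
die0 [([192.0, 319.0], 0.53), ([242.0, 338.0], 0.51)]
tumbler [([317.0, 463.0], 0.84)]
glasses [([244.0, 337.0], 0.72), ([375.0, 282.0], 0.69)]
side dict_keys(['pixels', 'camera_matrix', 'pose', 'shot']) [[505.2, 0.0, 322.3], [0.0, 505.2, 245.5], [0.0, 0.0, 1.0]] [[-0.907, 0.304, -0.292, 0.346], [-0.421, -0.639, 0.643, 0.509], [0.009, 0.706, 0.708, 0.725], [0.0, 0.0, 0.0, 1.0]]
marker_grip [([186.0, 368.0], 0.75), ([183.0, 388.0], 0.73), ([262.0, 449.0], 0.71)]
marker_loop [([255.0, 452.0], 0.75), ([186.0, 369.0], 0.72), ([183.0, 390.0], 0.48)]
peg_tip [([309.0, 334.0], 0.73), ([225.0, 364.0], 0.69), ([368.0, 313.0], 0.4)]
stand [([227.0, 359.0], 0.8)]
dock [([416.0, 283.0], 0.78)]
hub [([415.0, 281.0], 0.7), ([220.0, 256.0], 0.52)]
knob_top [([314.0, 163.0], 0.7), ([368.0, 310.0], 0.64)]
die0 [([334.0, 402.0], 0.75), ([310.0, 333.0], 0.56)]
tumbler [([313.0, 164.0], 0.86)]
glasses [([220.0, 256.0], 0.61)]
```

View pics/scene0.png

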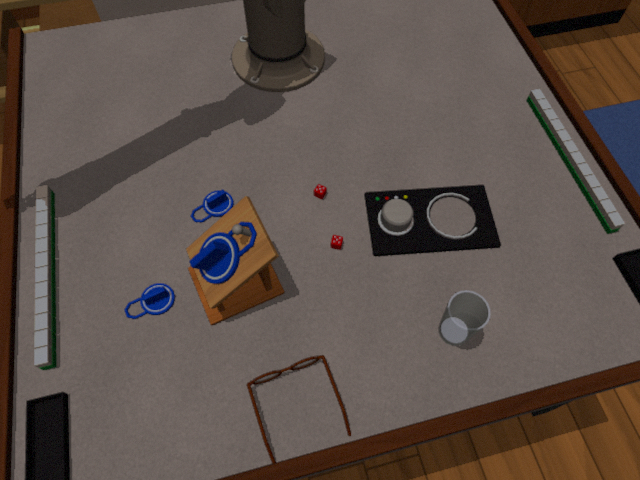

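View pics/side0.png

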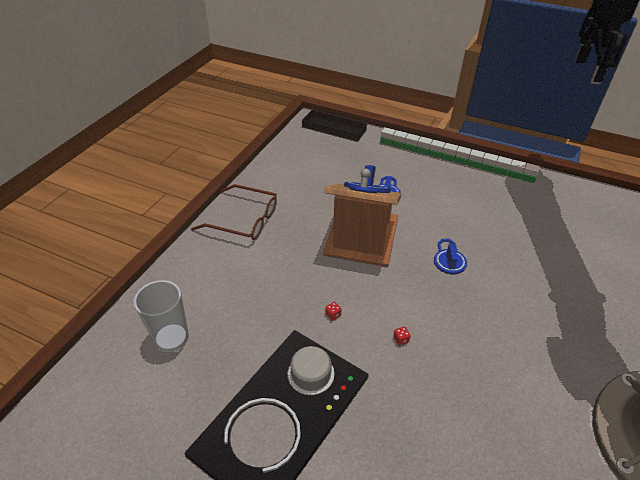

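Candidates for the marker are the one on the stand (scene 218,256), a small one (215,205), and another small one (155,298). The largest, hanging on the stand's peg, is meant. I'll check it in a close crop, along with the hub.

```bash
python3 - <<'E'
import cv2,numpy as np
a=cv2.imread("pics/scene0.png");b=cv2.imread("pics/side0.png")
def crop(im,r,c,h=75,w=100): 
    return cv2.resize(im[r-h:r+h,c-w:c+w],(400,300),interpolation=cv2.INTER_CUBIC)
cv2.imwrite("pics/crops.png",np.vstack([np.hstack([crop(a,255,230),crop(b,205,370)]),np.hstack([crop(a,220,430),crop(b,402,290)])]))
E
```

```text
(no output)
```

View pics/crops.png

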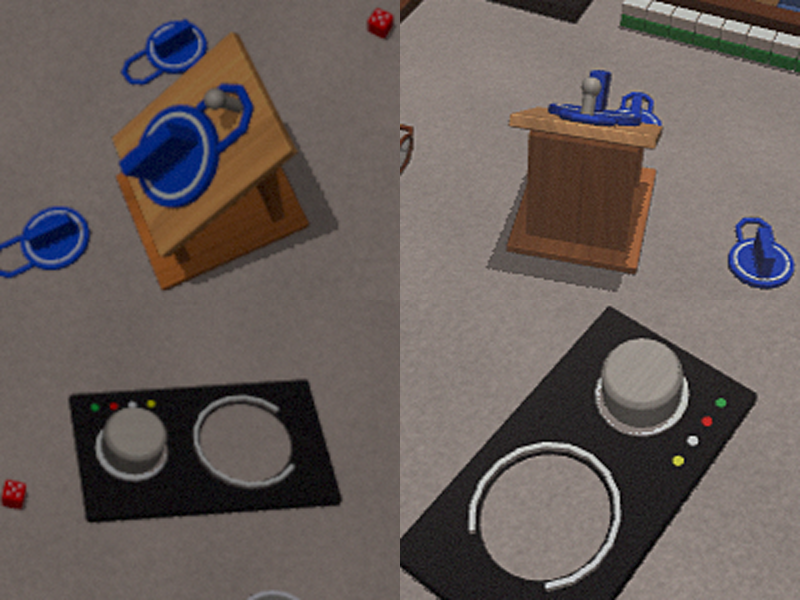

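Confirmed: the stand's marker is clearly the largest, and its loop is on the peg with the ball at scene (237,229) and side (365,173). The dock gap faces right in the scene view, which is hub +y. Next I fit the stand and hub poses.

```bash
cat > h.py <<'E'
import numpy as np,cv2,json
from scipy.optimize import least_squares
from scipy.spatial.transform import Rotation as R
def proj(c,P):
    K=np.array(c["camera_matrix"]);T=np.array(c["pose"])
    p=(np.atleast_2d(P)-T[:3,3])@T[:3,:3]; p=p*[1,-1,-1]
    q=p@K.T; return q[:,:2]/q[:,2:]
def pose2(v,P): # x,y,yaw
    c,s=np.cos(v[2]),np.sin(v[2]); P=np.array(P,float)
    return np.c_[c*P[:,0]-s*P[:,1]+v[0], s*P[:,0]+c*P[:,1]+v[1], P[:,2]]
def fit(obs,v0):  # obs: (cam,[xyz local],[col,row])
    f=lambda v: np.concatenate([(proj(c,pose2(v,[p]))[0]-uv) for c,p,uv in obs])
    r=least_squares(f,v0,loss="soft_l1",f_scale=2); return r.x, f(r.x).reshape(-1,2)
th=np.radians(35)
SL=np.array([np.cos(th),0,np.sin(th)]);NO=np.array([-np.sin(th),0,np.cos(th)])
def bd(a,y,n): return (np.array([0,0,.115])+a*SL+n*NO+[0,y,0]).tolist()
E
python3 - <<'E'
from rig import *
from h import *
S=camera("scene");D=camera("side")
hub=[(S,[-.075,-.13,.012],[365,193.5]),(S,[-.075,.13,.012],[482.5,185.5]),(S,[.075,.13,0],[500.5,245.5]),(S,[.075,-.13,0],[374,255.5]),
(S,[0,-.075,.05],[397,212]),(D,[0,-.075,.05],[311.5,361]),(S,[0,.045,.016],[451.5,215.5]),(D,[0,.045,.016],[262.5,433.5]),(D,[.075,-.13,.012],[295,331]),(D,[-.075,-.13,.006],[368,375.5])]
v,r=fit(hub,[.6,.1,0]);print("hub",v.round(4),r.round(1).tolist())
st=[(S,bd(.07,0,.037),[237,229]),(D,bd(.07,0,.037),[365.5,173]),
(S,bd(-.004,0,.008),[218,258]),
(S,[.085,-.065,0],[0,0])][:3]
st+=[(S,[.085,.065,0],[283.5,293.5]),(S,[-.065,.065,0],[212.5,324.5]),(D,[.085,.065,0],[324,255]),(D,[.085,-.065,0],[388.5,265])]
for y0 in [1.57,1.2,2]:
    v,r=fit(st,[.6,-.3,y0]);print("stand",v.round(4),r.round(1).tolist(),abs(r).sum())
v0=v
for a in(-.09,-.08,.08,.09):
  print(a,[proj(S,pose2(v0,[bd(a,y,0)]))[0].round(1).tolist() for y in(-.065,.065)])
for k,c,u in [("dieA",S,(320,196)),("dieB",S,(337,247))]:
    T=np.array(c["pose"]);d=T[:3,:3]@(np.linalg.inv(c["camera_matrix"])@[*u,1]*[1,-1,-1]);print(k,(T[:3,3]-d*T[2,3]/d[2]).round(3))
E
```

```text
hub [ 0.5469  0.2049 -0.1672] [[-1.0, -2.4], [1.5, -2.5], [-0.5, 1.7], [-0.9, 1.3], [0.8, -2.2], [-0.9, 0.2], [1.4, -1.0], [0.2, -0.2], [-1.3, -2.3], [0.8, -0.6]]
stand [ 0.5909 -0.2194  1.0349] [[-0.9, 16.4], [-15.5, -8.0], [-0.5, -1.0], [0.6, -25.9], [0.5, -75.9], [21.2, 13.0], [-80.0, -35.1]] 294.58661491674445
stand [ 0.5909 -0.2194  1.0349] [[-0.9, 16.4], [-15.5, -8.0], [-0.5, -1.0], [0.6, -25.9], [0.5, -75.9], [21.2, 13.0], [-80.0, -35.1]] 294.5877491448947
stand [ 0.612  -0.1896  2.9116] [[-0.1, -1.6], [-0.1, -1.2], [22.8, 11.1], [-65.2, -40.5], [-0.1, 0.5], [72.7, -16.1], [-28.1, 10.9]] 270.80151947041617
-0.09 [[280.4, 316.2], [205.5, 317.8]]
-0.08 [[280.2, 310.6], [205.3, 312.2]]
0.08 [[278.0, 219.0], [201.6, 220.3]]
0.09 [[277.9, 213.2], [201.3, 214.5]]
dieA [ 0.433 -0.002  0.   ]
dieB [0.56 0.   0.  ]
```

```bash
python3 - <<'E'
from rig import *
from h import *
S=camera("scene");D=camera("side")
st=[(S,bd(.07,0,.034),[237,229]),(D,bd(.07,0,.034),[365.5,173]),(S,bd(-.004,0,.008),[218,258]),
(S,[.085,-.065,0],[283.5,293.5]),(S,[-.065,-.065,0],[212.5,324.5]),(D,[.085,-.065,0],[324,255]),(D,[.085,.065,0],[388.5,265])]
v,r=fit(st,[.6,-.2,1.6]);print("stand",v.round(4),r.round(1).tolist(),abs(r).sum())
print(pose2(v,[bd(.07,0,.041),bd(-.004,0,.032),bd(-.004,0,0)]).round(3))
E
```

```text
stand [ 0.5854 -0.2201  1.7865] [[-0.9, -0.3], [-0.0, -0.7], [-1.4, -0.7], [1.5, -0.9], [-1.0, 2.0], [-1.1, 1.4], [-0.4, 2.2]] 14.375467143740991
[[ 0.578 -0.187  0.189]
 [ 0.59  -0.241  0.139]
 [ 0.586 -0.223  0.113]]
```

```bash
cat >> h.py <<'E'
ST=[.5854,-.2201,1.7865];HUB=[.5469,.2049,-.1672]
def todo(s,target,jawyaw):
    """shift in mm along present tool axes; spin about tool y to bring tool x onto the jaw line (mod pi)"""
    M=R.from_rotvec(s["tool_rot"]).as_matrix()
    d=M.T@(np.array(target)-s["ee_pos"])*1e3
    x=M[:,0]; yaw=np.arctan2(x[1],x[0]); e=(jawyaw-yaw+np.pi/2)%np.pi-np.pi/2
    sp=e*np.sign(M[2,1]) # turning about tool y (pointing down) is -yaw
    sp=-e if M[2,1]<0 else e
    print("t",round(s["t"],2),"ee",np.round(s["ee_pos"],4),"y_axis",M[:,1].round(3),"shift",d.round(1),"spin",round(sp,3),"F",np.round(s["force"],1),"w",round(s["gripper_width"],4),"q",np.round(s["joint_positions"],2))
    M2=M@R.from_rotvec([0,sp,0]).as_matrix()
    print(" shift after spin",(M2.T@(np.array(target)-s["ee_pos"])*1e3).round(1)," tool x after",M2[:,0].round(2)," tool z after",M2[:,2].round(2))
E
python3 - <<'E'
from rig import *
from h import *
todo(sense(),[.59,-.241,.26],ST[2]+np.pi/2)
E
```

```text
t 1.3 ee [ 0.2621 -0.622   0.2503] y_axis [-0.  0. -1.] shift [-223.8   -9.7  450.1] spin -1.388 F [ 0.3  0.1 -0.3] w 0.0853 q [ 1.06  0.48  0.02  1.56 -0.01  1.11 -0.08]
 shift after spin [401.9  -9.7 302. ]  tool x after [ 0.98  0.21 -0.  ]  tool z after [-0.21  0.98  0.  ]
```

```bash
python3 -m pendant '[[85,-25,0,50,0],[85,-25,0,50,0],[85,-25,0,50,0],[85,-25,0,50,0],[85,-25,0,50,0]]' 20; python3 -m pendant '[[50,-25,0,50,0],[50,-25,0,50,0],[50,-25,0,50,0],[50,-24,0,50,0]]';python3 -m pendant '[[50,0,0,0,-0.174],[50,0,0,0,-0.174],[50,0,0,0,-0.174],[50,0,0,0,-0.174]]';python3 -m pendant '[[50,0,0,0,-0.174],[50,0,0,0,-0.174],[50,0,0,0,-0.174],[50,0,0,0,-0.17],[50,0,0,0,0]]'
python3 - <<'E'
from rig import *
from h import *
todo(sense(),[.59,-.241,.26],ST[2]+np.pi/2)
c=camera("wrist");cv2.imwrite("pics/w1.png",c["pixels"][:,:,::-1])
print(proj(c,pose2(ST,[bd(.07,0,.034),bd(-.004,0,.008),bd(-.004,0,.046)])).round(1))
E
```

```text
t: 1.92
ee_pos: [0.4451, -0.4084, 0.2506]
tool_rot: [-1.372, 0.91, -0.911]
force: [2.1, -0.0, -0.4]
gripper_width: 0.0849
t: 2.42
ee_pos: [0.5909, -0.2395, 0.2506]
tool_rot: [-1.372, 0.91, -0.911]
force: [1.2, -0.2, 0.2]
gripper_width: 0.0501
t: 2.92
ee_pos: [0.5898, -0.2409, 0.2504]
tool_rot: [-1.539, 0.369, -0.369]
force: [0.7, -0.8, -0.5]
gripper_width: 0.0497
t: 3.55
ee_pos: [0.5897, -0.2411, 0.2503]
tool_rot: [-1.564, -0.168, 0.168]
force: [-0.3, -0.1, 0.4]
gripper_width: 0.0501
t 3.55 ee [ 0.5897 -0.2411  0.2503] y_axis [ 0.  0. -1.] shift [ 0.3 -9.7  0.1] spin -0.002 F [-0.3 -0.1  0.4] w 0.0501 q [ 0.6   0.45 -0.42  1.63  0.2   1.11  0.34]
 shift after spin [ 0.3 -9.7  0.1]  tool x after [0.98 0.21 0.  ]  tool z after [-0.21  0.98  0.  ]
[[317.8 169. ]
 [318.3 221.4]
 [318.2 262.9]]
```

View pics/w1.png

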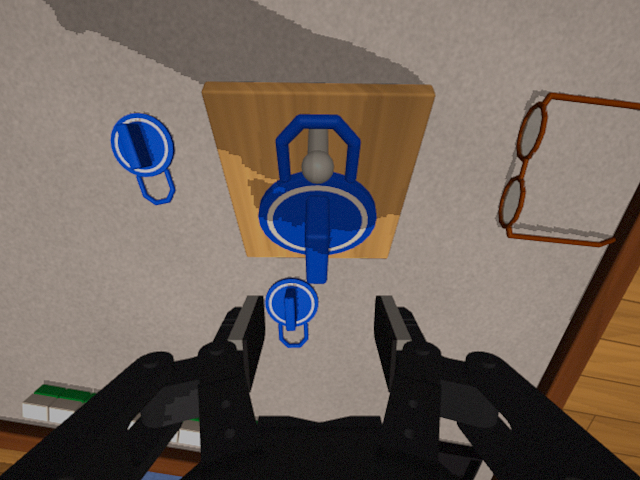

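The wrist view shows the ball at (318,167), where 169 was predicted, and the disc ring at (318,215) with the bar centred at column 317. The fit holds, so I go down and grip.

```bash
python3 -m pendant '[[50,0,45,0,0],[50,0,40,0,0],[50,0,12,0,0],[50,0,10,0,0],[50,0,0,0,0]]' 20; python3 -m pendant '[[0,0,0,0,0],[0,0,0,0,0],[0,0,0,0,0],[0,0,0,0,0],[0,0,0,0,0]]' 25;  python3 -m pendant '[[0,0,0,0,0],[0,0,0,0,0]]'
python3 - <<'E'
from rig import *
from h import *
c=camera("side");cv2.imwrite("pics/s2.png",cv2.resize(c["pixels"][110:290,270:510,::-1],(720,540)))
E
```

```text
t: 4.22
ee_pos: [0.5903, -0.241, 0.1439]
tool_rot: [-1.565, -0.17, 0.168]
force: [-0.8, 0.9, 0.3]
gripper_width: 0.0498
t: 4.85
ee_pos: [0.5905, -0.2413, 0.1445]
tool_rot: [-1.565, -0.17, 0.168]
force: [-1.8, -0.1, 5.7]
gripper_width: 0.0157
t: 5.1
ee_pos: [0.5905, -0.2413, 0.1445]
tool_rot: [-1.565, -0.17, 0.168]
force: [-1.7, 0.3, 6.3]
gripper_width: 0.0158
```

View pics/s2.png

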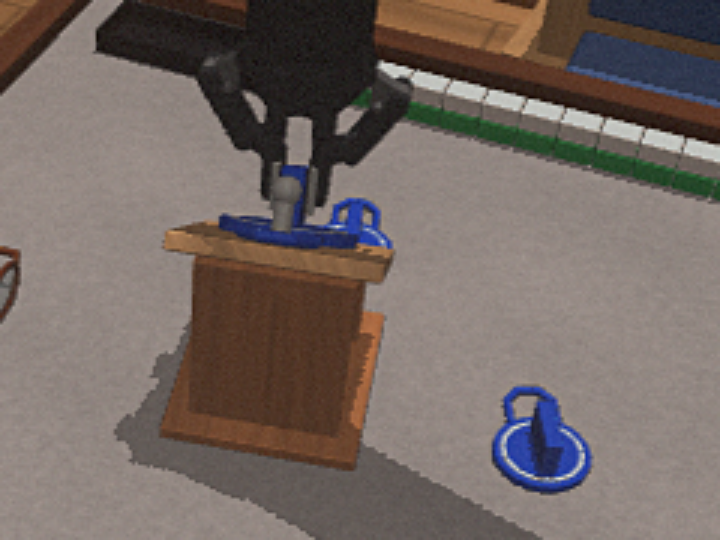

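The grip is good at 15.8 mm, with the fingers astride the bar. I slide it up the slope, then draw it off along the normal.

```bash
python3 -m pendant '[[0,0,-2,0,0],[0,0,-3,4,0],[0,0,-3,4,0],[0,0,0,0,0],[0,0,0,0,0]]' 30; python3 -m pendant '[[0,0,-8,-5.7,0],[0,0,-8,-5.7,0],[0,0,0,0,0]]'
python3 - <<'E'
from rig import *
from h import *
c=camera("wrist");cv2.imwrite("pics/w3.png",c["pixels"][:,:,::-1])
E
```

```text
t: 5.78
ee_pos: [0.588, -0.233, 0.1512]
tool_rot: [-1.564, -0.17, 0.17]
force: [0.6, -0.0, -0.7]
gripper_width: 0.0156
t: 6.15
ee_pos: [0.5912, -0.2455, 0.1685]
tool_rot: [-1.566, -0.17, 0.167]
force: [-0.1, 0.0, -0.7]
gripper_width: 0.0156
```

View pics/w3.png

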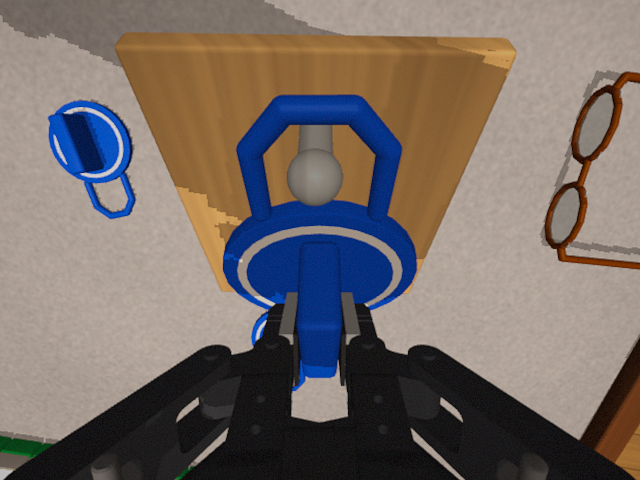

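The loop is well clear around the ball: ball at (314,177), loop opening from column 262 to 378. Next I draw it off and raise it.

```bash
python3 -m pendant '[[0,0,-14,-10,0],[0,0,-14,-10,0],[0,0,-14,-10,0],[0,0,-20,-10,0],[0,0,-20,0,0]]'; python3 -m pendant '[[0,0,-20,0,0.13],[0,0,0,0,0.13],[0,0,0,0,0.123],[0,0,0,0,0],[0,0,0,0,0]]'
python3 - <<'E'
from rig import *
from h import *
u=np.array([-np.sin(HUB[2]),np.cos(HUB[2]),0])
dock=pose2(HUB,[[0,.045,0]])[0]; print("dock",dock)
todo(sense(),dock-.0265*u+[0,0,.22],HUB[2])
E
```

```text
t: 6.82
ee_pos: [0.5991, -0.2848, 0.2507]
tool_rot: [-1.565, -0.168, 0.168]
force: [1.1, 0.3, -1.5]
gripper_width: 0.0156
t: 7.45
ee_pos: [0.5992, -0.283, 0.2697]
tool_rot: [-1.567, 0.129, -0.129]
force: [0.3, -0.8, -1.0]
gripper_width: 0.0154
dock [0.55438899 0.24927246 0.        ]
t 7.45 ee [ 0.5992 -0.283   0.2697] y_axis [ 0. -0. -1.] shift [-131.4   49.7  491.3] spin 0.003 F [ 0.3 -0.8 -1. ] w 0.0154 q [ 0.58  0.46 -0.33  1.55  0.16  1.16  0.06]
 shift after spin [-132.8   49.7  490.9]  tool x after [ 0.99 -0.17  0.  ]  tool z after [0.17 0.99 0.  ]
```

```bash
python3 -m pendant '[[0,0,-25,0,0],[0,-12,0,45,0],[0,-12,0,45,0],[0,-12,0,45,0],[0,-12,0,45,0]]'; python3 -m pendant '[[0,-12,0,45,0],[0,-12,0,45,0],[0,-12,0,45,0],[0,-12,10,45,0],[0,-12,20,45,0]]';  python3 -m pendant '[[0,-12,20,45,0],[0,-12,20,41,0],[0,0,30,0,0],[0,0,20,0,0],[0,0,0,0,0]]'
python3 - <<'E'
from rig import *
from h import *
u=np.array([-np.sin(HUB[2]),np.cos(HUB[2]),0])
dock=pose2(HUB,[[0,.045,0]])[0]
s=sense();todo(s,dock-.0265*u+[0,0,.0695],HUB[2])
S=camera("scene");D=camera("side")
a=S["pixels"][130:280,350:550,::-1];b=D["pixels"][250:480,150:457,::-1]
cv2.imwrite("pics/d4.png",np.hstack([cv2.resize(a,(400,300)),cv2.resize(b,(400,300))]))
c=camera("wrist");cv2.imwrite("pics/w4.png",c["pixels"][:,:,::-1])
print(proj(c,pose2(HUB,[[0,.045,.012],[0,.095,.012],[0,-.005,.012],[.05,.045,.012],[-.05,.045,.012],[0,.13,.012]])).round(0).tolist())
E
```

```text
t: 8.07
ee_pos: [0.5814, -0.0962, 0.2946]
tool_rot: [-1.567, 0.129, -0.13]
force: [-0.0, 0.5, -0.8]
gripper_width: 0.0158
t: 8.7
ee_pos: [0.5603, 0.1357, 0.2651]
tool_rot: [-1.566, 0.128, -0.132]
force: [0.7, 0.3, -1.7]
gripper_width: 0.0157
t: 9.32
ee_pos: [0.55, 0.2214, 0.1728]
tool_rot: [-1.569, 0.134, -0.129]
force: [-0.6, -0.2, -1.1]
gripper_width: 0.0158
t 9.32 ee [0.55   0.2214 0.1728] y_axis [-0.003 -0.002 -1.   ] shift [-1.000e-01  1.033e+02  2.000e+00] spin -0.0 F [-0.6 -0.2 -1.1] w 0.0158 q [-0.11  0.48 -0.5   1.8   0.28  0.94 -0.89]
 shift after spin [-1.000e-01  1.033e+02  2.000e+00]  tool x after [ 0.99 -0.17 -0.  ]  tool z after [ 0.17  0.99 -0.  ]
[[316.0, 197.0], [316.0, 134.0], [316.0, 253.0], [376.0, 197.0], [257.0, 197.0], [316.0, 86.0]]
```

View pics/d4.png

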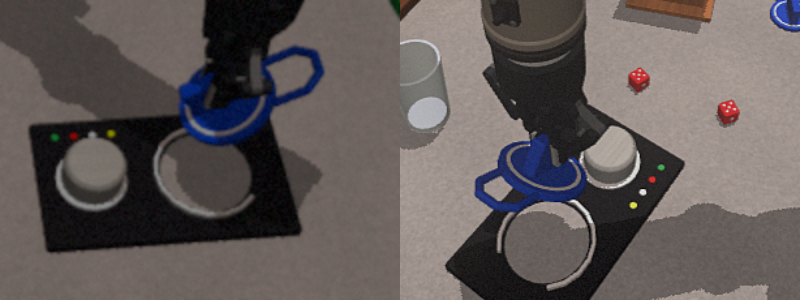

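View pics/w4.png

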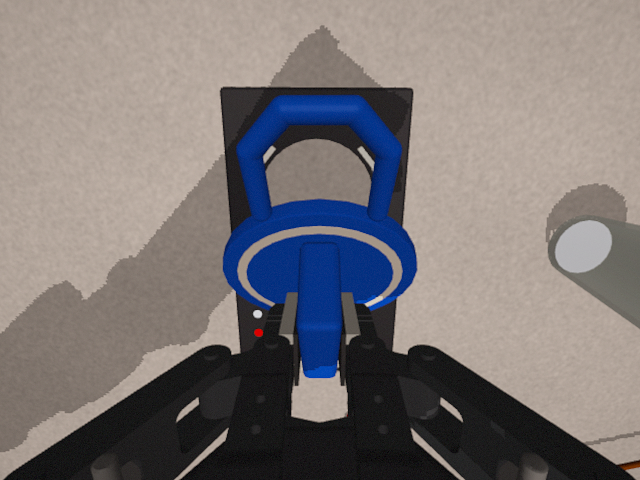

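The wrist view shows the marker still tilted and centred over the hub: disc columns 222–417, hub far edge at row 88 where 86 was predicted. I fit its pose in the tool frame.

```bash
python3 - <<'E'
from rig import *
from h import *
s=sense();c=camera("wrist");M=R.from_rotvec(s["tool_rot"]).as_matrix()
obs=[((88,4),95),((45,8),199),((30,8),242),((30,46),318),((-30,46),372)]
def pts(v,P):
    u,w,t=v;P=np.array(P,float)/1e3;P=P-[0,.032]
    U=u+P[:,0]*np.cos(t)-P[:,1]*np.sin(t);W=w+P[:,0]*np.sin(t)+P[:,1]*np.cos(t)
    return s["ee_pos"]+U[:,None]*M[:,2]-W[:,None]*M[:,1]
f=lambda v:proj(c,pts(v,[o[0] for o in obs]))[:,1]-[o[1] for o in obs]
r=least_squares(f,[0,-.005,.6],x_scale=[.01,.01,.1]);print(r.x.round(4),np.degrees(r.x[2]),r.fun.round(1)); print(f([0,-.0055,.61]).round(1))
E
```

```text
[ 0.0006 -0.0104  0.5867] 33.61410988304093 [-0.8  8.9 -8.8 -0.8  1.4]
[ 1.4 14.3 -3.5 10.6  8. ]
```

```bash
python3 -m pendant '[[0,0,35,1,0],[0,0,35,1,0],[0,0,20,0,0],[0,0,0,0,0]]' 20; python3 -m pendant '[[0,0,2,0,0],[0,0,2,0,0],[0,0,0,0,0]]'; python3 -m pendant '[[0,0,2,0,0],[0,0,2,0,0],[0,0,0,0,0]]'
python3 - <<'E'
from rig import *
from h import *
u=np.array([-np.sin(HUB[2]),np.cos(HUB[2]),0])
dock=pose2(HUB,[[0,.045,0]])[0]
s=sense();todo(s,dock-.0265*u+[0,0,.0695],HUB[2])
E
```

```text
t: 10.02
ee_pos: [0.5506, 0.2244, 0.0837]
tool_rot: [-1.568, 0.132, -0.13]
force: [-0.3, -0.0, -0.5]
gripper_width: 0.0152
t: 10.4
ee_pos: [0.5513, 0.2249, 0.0809]
tool_rot: [-1.566, 0.131, -0.132]
force: [0.2, 0.3, -0.6]
gripper_width: 0.0153
t: 10.78
ee_pos: [0.5508, 0.2247, 0.0761]
tool_rot: [-1.567, 0.131, -0.131]
force: [0.5, 0.1, -1.5]
gripper_width: 0.0156
t 10.78 ee [0.5508 0.2247 0.0761] y_axis [-0. -0. -1.] shift [-0.5  6.6 -1.7] spin 0.0 F [ 0.5  0.1 -1.5] w 0.0156 q [-0.15  0.6  -0.45  1.86  0.36  0.76 -0.97]
 shift after spin [-0.5  6.6 -1.7]  tool x after [ 0.99 -0.17 -0.  ]  tool z after [ 0.17  0.99 -0.  ]
```

```bash
python3 -m pendant '[[0,0,2,-1,0],[0,0,0,0,0]]'; python3 -m pendant '[[0,0,2,0,0],[0,0,0,0,0]]'; python3 -m pendant '[[0,0,2,1,0],[0,0,0,0,0]]'
```

```text
t: 11.02
ee_pos: [0.5506, 0.2236, 0.0741]
tool_rot: [-1.567, 0.131, -0.131]
force: [-0.4, -0.1, -0.4]
gripper_width: 0.0156
t: 11.28
ee_pos: [0.5507, 0.2238, 0.0721]
tool_rot: [-1.567, 0.131, -0.131]
force: [0.3, 0.4, -0.8]
gripper_width: 0.0155
t: 11.52
ee_pos: [0.5508, 0.2249, 0.0701]
tool_rot: [-1.567, 0.131, -0.131]
force: [0.6, 0.3, -0.6]
gripper_width: 0.0156
```

```bash
python3 -m pendant '[[0,0,2,0,0],[0,0,0,0,0]]'; python3 -m pendant '[[0,0,2,1,0],[0,0,0,0,0]]'; python3 -m pendant '[[0,0,2,2,0],[0,0,0,0,0]]'
```

```text
t: 11.78
ee_pos: [0.5513, 0.2251, 0.0689]
tool_rot: [-1.567, 0.131, -0.132]
force: [-1.1, 1.2, 4.3]
gripper_width: 0.0158
t: 12.02
ee_pos: [0.5518, 0.2269, 0.0678]
tool_rot: [-1.566, 0.129, -0.132]
force: [-2.7, -0.2, 10.0]
gripper_width: 0.0156
t: 12.28
ee_pos: [0.5522, 0.2296, 0.0662]
tool_rot: [-1.565, 0.129, -0.132]
force: [-2.2, 0.7, 11.5]
gripper_width: 0.0156
```

```bash
python3 -m pendant '[[0,0,1,3,0],[0,0,0.5,3,0],[0,0,0,0,0]]' 20; python3 -m pendant '[[0,0,1.5,2,0],[0,0,1.5,2,0],[0,0,0,0,0]]';  python3 -m pendant '[[0,0,1.5,2,0],[0,0,1.5,2,0],[0,0,0,0,0]]'
python3 - <<'E'
from rig import *
from h import *
u=np.array([-np.sin(HUB[2]),np.cos(HUB[2]),0])
dock=pose2(HUB,[[0,.045,0]])[0]
s=sense();todo(s,dock+[0,0,.0495],HUB[2])
c=camera("wrist");D=camera("side")
cv2.imwrite("pics/w5.png",np.hstack([cv2.resize(c["pixels"][:,:,::-1],(400,300)),cv2.resize(D["pixels"][250:480,150:457,::-1],(400,300))]))
E
```

```text
t: 12.65
ee_pos: [0.553, 0.2342, 0.0638]
tool_rot: [-1.566, 0.13, -0.132]
force: [-1.1, -0.0, 7.2]
gripper_width: 0.0156
t: 13.02
ee_pos: [0.5537, 0.2385, 0.0609]
tool_rot: [-1.566, 0.13, -0.132]
force: [-0.9, -0.2, 7.1]
gripper_width: 0.0157
t: 13.4
ee_pos: [0.5543, 0.2424, 0.0578]
tool_rot: [-1.566, 0.13, -0.132]
force: [-1.2, 1.0, 5.9]
gripper_width: 0.0155
t 13.4 ee [0.5543 0.2424 0.0578] y_axis [ 0.001  0.001 -1.   ] shift [-1.1  8.3  6.8] spin 0.0 F [-1.2  1.   5.9] w 0.0155 q [-0.19  0.64 -0.43  1.84  0.38  0.74 -1.  ]
 shift after spin [-1.1  8.3  6.8]  tool x after [ 0.99 -0.17  0.  ]  tool z after [0.17 0.99 0.  ]
```

View pics/w5.png

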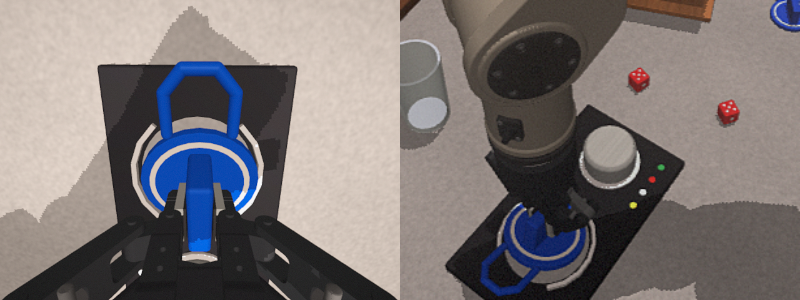

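The marker is pivoting flat inside the rim, with the loop heading into the gap (wrist half, loop at 200,95). I continue.

```bash
python3 -m pendant '[[0,0,1.5,1.5,0],[0,0,1.5,1.5,0],[0,0,0,0,0]]'; python3 -m pendant '[[0,0,1.5,1.2,0],[0,0,1.5,1,0],[0,0,0,0,0]]';  python3 -m pendant '[[0,0,1.3,0.8,0],[0,0,1,0.5,0],[0,0,0,0,0]]'
```

```text
t: 13.88
ee_pos: [0.5548, 0.2456, 0.0548]
tool_rot: [-1.566, 0.13, -0.132]
force: [-0.7, 1.1, 6.1]
gripper_width: 0.0156
t: 14.25
ee_pos: [0.5553, 0.2482, 0.052]
tool_rot: [-1.565, 0.129, -0.132]
force: [-1.1, 0.6, 6.5]
gripper_width: 0.0157
t: 14.62
ee_pos: [0.5556, 0.2499, 0.0499]
tool_rot: [-1.564, 0.129, -0.132]
force: [-0.1, 2.2, 7.3]
gripper_width: 0.0155
```

```bash
python3 -m pendant '[[0,0,1,0,0],[0,0,0,0,0]]'; python3 -m pendant '[[0,0,1,0,0],[0,0,0,0,0]]';python3 -m pendant '[[0,0,1,0,0],[0,0,0,0,0]]'
python3 - <<'E'
from rig import *
from h import *
c=camera("wrist");D=camera("side")
cv2.imwrite("pics/w6.png",np.hstack([cv2.resize(c["pixels"][:,:,::-1],(400,300)),cv2.resize(D["pixels"][330:480,190:390,::-1],(400,300))]))
E
```

```text
t: 14.88
ee_pos: [0.5557, 0.2504, 0.0492]
tool_rot: [-1.563, 0.128, -0.132]
force: [-0.5, 3.0, 7.7]
gripper_width: 0.0155
t: 15.12
ee_pos: [0.5558, 0.2509, 0.0484]
tool_rot: [-1.563, 0.128, -0.132]
force: [-2.0, 2.9, 8.1]
gripper_width: 0.0154
t: 15.38
ee_pos: [0.5559, 0.2514, 0.0476]
tool_rot: [-1.562, 0.127, -0.132]
force: [-2.3, 4.5, 9.7]
gripper_width: 0.0154
```

View pics/w6.png

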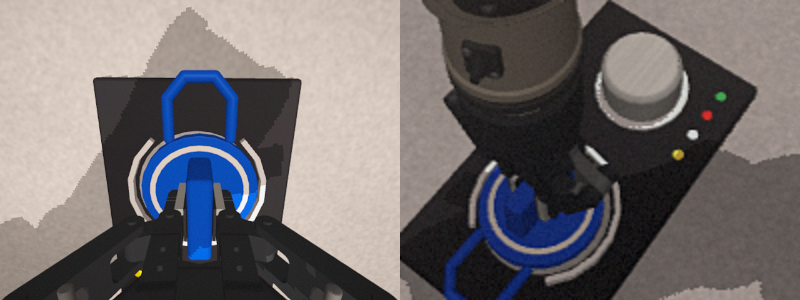

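Nearly flat, with the loop out through the gap (wrist half, 200,105). I release and lift straight up.

```bash
python3 -m pendant '[[17,0,-0.5,0,0],[20,0,0,0,0],[30,0,0,0,0],[40,0,0,0,0],[40,0,0,0,0]]' 20; python3 -m pendant '[[45,0,-15,0,0],[45,0,-30,0,0],[45,0,-40,0,0],[45,0,-30,0,0],[45,0,0,0,0]]' 
python3 - <<'E'
from rig import *
from h import *
c=camera("wrist");D=camera("side")
cv2.imwrite("pics/w7.png",np.hstack([cv2.resize(c["pixels"][:,:,::-1],(400,300)),cv2.resize(D["pixels"][330:480,190:390,::-1],(400,300))]))
u=np.array([-np.sin(HUB[2]),np.cos(HUB[2]),0])
kn=pose2(HUB,[[0,-.075,0]])[0]
todo(sense(),kn+[0,0,.10],HUB[2])
P=[[0,.045,.012+.008],[0,.045+.088,.016],[0,.045+.03,.058],[0,.045-.03,.058],[.045,.045,.02],[-.045,.045,.02],[0,-.075,.05]]
print(proj(c,pose2(HUB,P)).round(1).tolist())
print((proj(D,pose2(HUB,P))-[190,330]).round(1).tolist())
E
```

```text
t: 16.1
ee_pos: [0.5548, 0.2478, 0.0459]
tool_rot: [-1.567, 0.131, -0.131]
force: [0.1, -0.4, 0.5]
gripper_width: 0.0397
t: 16.73
ee_pos: [0.5564, 0.2491, 0.1648]
tool_rot: [-1.564, 0.127, -0.135]
force: [-0.5, -0.2, -0.6]
gripper_width: 0.045
t 16.82 ee [0.5549 0.2479 0.1615] y_axis [ 0.001  0.    -1.   ] shift [  -0.8   61.5 -118.7] spin 0.0 F [ 0.  -0.6  0.1] w 0.0453 q [-0.15  0.51 -0.49  1.78  0.29  0.93 -0.94]
 shift after spin [  -0.7   61.5 -118.7]  tool x after [ 0.99 -0.17  0.  ]  tool z after [0.17 0.99 0.  ]
[[314.6, 234.6], [314.2, 119.8], [314.0, 208.0], [314.3, 288.4], [369.9, 234.5], [259.2, 234.6], [314.8, 382.4]]
[[72.4, 102.1], [31.0, 155.6], [56.2, 107.3], [83.8, 73.4], [48.7, 85.3], [97.3, 119.8], [120.6, 31.3]]
```

View pics/w7.png

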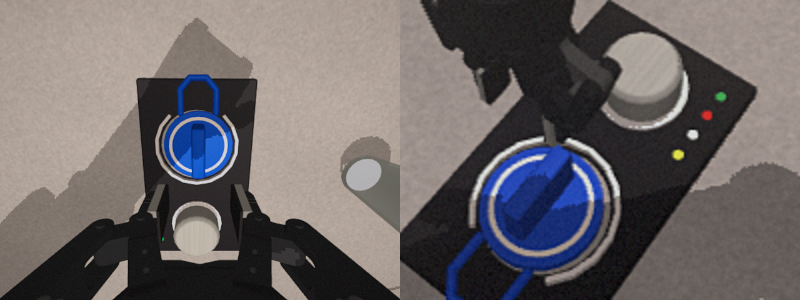

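The marker lies flat in the dock with its loop in the gap, within 2–3 mm of the prediction (disc at wrist-half (198,144), predicted (197,147)). Now the knob, with the fingers closed.

```bash
python3 -m pendant '[[0,0,0,-40,0],[0,0,0,-40,0],[0,0,0,-39,0],[0,0,40,0,0],[0,0,30,0,0]]'; python3 -m pendant '[[0,0,10,0,0],[0,0,4,0,0],[0,0,0,0,0]]'
python3 - <<'E'
from rig import *
from h import *
kn=pose2(HUB,[[0,-.075,0]])[0]
todo(sense(),kn+[0,0,.069],HUB[2])
E
```

```text
t: 17.45
ee_pos: [0.534, 0.1293, 0.089]
tool_rot: [-1.568, 0.134, -0.131]
force: [-0.6, -0.6, 0.4]
gripper_width: -0.0001
t: 17.82
ee_pos: [0.5354, 0.131, 0.0775]
tool_rot: [-1.567, 0.13, -0.131]
force: [0.0, -0.1, 0.4]
gripper_width: -0.0002
t 17.82 ee [0.5354 0.131  0.0775] y_axis [ 0.001  0.    -1.   ] shift [-1.   8.5 -0.2] spin 0.0 F [ 0.  -0.1  0.4] w -0.0002 q [-0.    0.54 -0.44  1.96  0.35  0.71 -0.83]
 shift after spin [-1.   8.5 -0.2]  tool x after [ 0.99 -0.17  0.  ]  tool z after [0.17 0.99 0.  ]
```

```bash
python3 -m pendant '[[0,0,3,0,0],[0,0,3,0,0],[0,0,3,0,0],[0,0,3,0,0],[0,0,0,0,0]]'; python3 -m pendant '[[0,0,3,0,0],[0,0,3,0,0],[0,0,3,0,0],[0,0,0,0,0]]'; python3 -m pendant '[[0,0,3,0,0],[0,0,3,0,0],[0,0,0,0,0],[0,0,0,0,0]]'
```

```text
t: 18.45
ee_pos: [0.5353, 0.1306, 0.0651]
tool_rot: [-1.567, 0.131, -0.131]
force: [-0.2, -0.8, 3.9]
gripper_width: -0.0001
t: 18.95
ee_pos: [0.5353, 0.1307, 0.0562]
tool_rot: [-1.567, 0.131, -0.132]
force: [-1.7, -0.6, 8.8]
gripper_width: -0.0
t: 19.45
ee_pos: [0.5353, 0.1307, 0.051]
tool_rot: [-1.567, 0.131, -0.132]
force: [-3.6, -1.3, 14.0]
gripper_width: -0.0
```

```bash
python3 -m pendant '[[0,0,2,0,0],[0,0,0,0,0],[0,0,0,0,0],[0,0,0,0,0],[0,0,0,0,0]]'; python3 -m pendant '[[0,0,-2,0,0],[0,0,-2,0,0],[0,0,-2,0,0],[0,0,-2,0,0],[0,0,-2,0,0]]';python3 -m pendant '[[0,0,-2,0,0],[0,0,-2,0,0],[0,0,-2,0,0],[0,0,-2,0,0],[0,0,-1,0,0]]';python3 -m pendant '[[0,0,-1,0,0],[0,0,-1,0,0],[0,0,-1,0,0],[0,0,-1,0,0],[0,0,-1,0,0]]'
```

```text
t: 20.08
ee_pos: [0.5355, 0.1307, 0.0508]
tool_rot: [-1.568, 0.13, -0.133]
force: [-8.8, -4.2, 34.0]
gripper_width: 0.0001
t: 20.7
ee_pos: [0.5353, 0.1307, 0.0585]
tool_rot: [-1.567, 0.131, -0.132]
force: [-1.0, -1.1, 7.0]
gripper_width: -0.0003
t: 21.32
ee_pos: [0.5352, 0.1307, 0.0671]
tool_rot: [-1.567, 0.131, -0.131]
force: [0.4, -0.5, 3.5]
gripper_width: 0.0
t: 21.95
ee_pos: [0.5347, 0.1306, 0.0718]
tool_rot: [-1.567, 0.132, -0.131]
force: [0.6, -0.1, -0.7]
gripper_width: 0.0001
```

The knob was held against its stop (force rose to 34 N with no further travel) and came back up under the tool. I retreat upward and check.

```bash
python3 -m pendant '[[0,0,-10,0,0],[0,0,-40,0,0],[0,0,-50,0,0],[0,0,-40,0,0],[0,0,0,0,0]]'
python3 - <<'E'
from rig import *
from h import *
S=camera("scene");D=camera("side");print(sense()["t"])
cv2.imwrite("pics/end.png",np.hstack([cv2.resize(S["pixels"][:,:,::-1],(400,300)),cv2.resize(D["pixels"][330:480,190:390,::-1],(400,300))]))
E
```

```text
t: 22.58
ee_pos: [0.537, 0.1315, 0.2161]
tool_rot: [-1.565, 0.126, -0.137]
force: [-0.2, 0.1, 0.2]
gripper_width: -0.0003
22.675
```

View pics/end.png

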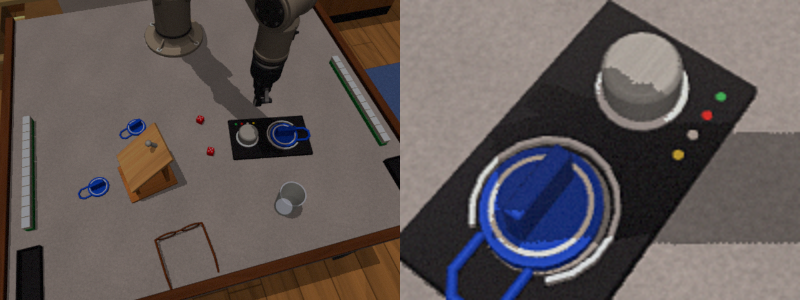

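```bash
python3 -c "from rig import *
print(sign_off())"
```

```text
the job is handed in; nothing more can be done
None
```

The job is done and handed in at about 23 s of the 69 s allowed. `sign_off()` gives no verdict, so what follows rests on my own checks.

- **Marker:** I gripped the largest blue marker by its bar, slid it up the slope and drew it off the peg. The tool can't tilt, so I set its lower edge in the dock and let it pivot flat in the jaws, with the loop going through the gap, then released it.
- **Knob:** I pushed it with closed fingers until it met its stop: the force rose to 34 N with no further travel. I held it there for about 0.5 s and let it up under the tool at about 16 mm/s. The force fell smoothly from 7 to 3.5 to 0 N, so it didn't snap back.
- **Final pictures:**
  - The marker lies flat in the dock with its loop in the gap, within about 2–3 mm of where it should be.
  - The knob is up and the arm is clear of everything.
  - The dice, tumbler and glasses look unmoved by eye; I did not measure their positions again.

One check disagreed. A camera fit of the held marker put it about 10 mm below the tool point, with a poor residual of 9 pixels. Touching the dock showed 5.5 mm, as first reckoned, and I used the touch. No check failed.

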